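# Roll the glazing bead home on a stained-glass panel

### The arm

A 6-joint arm with a two-finger parallel gripper is mounted at the origin on the work surface. World frame = base frame: x ahead of the robot, y to its left, z up, the work surface at z = 0. Lengths are in m, angles in degrees, forces in N, time in s.
With the tool pointing down it reaches from about 0.3 to 0.775 m from the base axis. Payload 14.6 kg.
Tool frame: the origin (TCP) lies midway between the tips of the shut fingers; the grasp point (between the pads) lies 19 mm behind it; z points along the fingers, x is the direction in which the jaws open and shut, and the axes are right-handed (so a half turn about z gives the same grasp; the last joint's range is limited). The gripper opens to 85 mm and grips with 20 to 120 N. Pads are 22 mm wide; open, the fingers measure 114 mm over their backs; the gripper's body (76 mm by 85 mm) begins 54 mm behind the grasp point. The pads swing forward as they close: fully open they stand 13 mm farther back than shut.
Start: joints at [-80.879, 17.183, 87.147, -0, 75.671, -3.816], TCP at [0.123, -0.536, 0.231] pointing down, gripper open.
Joint ranges: [-173.82, 173.82], [-45.26, 126.66], [13.44, 144.39], [-59.66, 239.66], [0, 175.72], [-146.38, 146.38]. Speed limits (degrees/s): [127.2, 127.2, 147.25, 180, 180, 180].

### API

Orientations are given as a 3x3 rotation matrix whose columns are the frame's x, y, z axes.
In Python, from rig import readout, viewer, order, finder gives the robot as it stands.
- The arm moves only by the tool play_rows, never from a script. Its argument "motion" is a list of rows, each a list of 3 entries, a list of its own where there are three numbers: the opening in per cent of the stroke, from 0 (shut) to 100 (fully open), then the shift along the tool's x, y, z in cm, then the turn, a rotation vector about the tool's x, y, z in degrees. In form: [[jaw, [x, y, z], [wx, wy, wz]], ...]. A call has 1 to 10 rows; each row is the pose to reach, as a shift and turn from the pose commanded when the call began, along the tool's axes at that moment; what a row does not reach only later rows make up. A row lasts 1/12 s, in which the tool goes at most 41.7 mm and 7.16 degrees, less where a joint would pass 70% of its speed; a pose out of reach is approached as far as the arm can. A call with a gripper value outside its range is refused whole. The fingers move at their own pace and stop on an object; the grip force is fixed at half the most. Time passes only in rows, so rows that repeat a pose let the fingers close. It gives the time, the measured TCP pose, the force and the opening at its end, in the units of the state.
- readout.sense(): the state, without advancing time (a new reading comes with each control period).
- viewer.get_image(name): name is "side" or "top"; returns (picture, depth): 400x640x3 uint8, red, green, blue; 400x640 float32, m along the optical axis (not along the pixel's ray), 0 where there is no reading.
- viewer.get_calibration(name): a dict with "K" (3x3 intrinsics, pixels), "camera_from_world" (4x4, takes a point from world to camera coordinates). Camera axes: x right, y down, z forward; pixel columns grow to the right and rows downward; lengths in m; the calibration is good to about 2 mm. A picture is of the moment at which its call begins. get_calibration takes no time and is no camera call.
- order.sign_off(): hands the job in, once; it reports no verdict.
Trained networks look in the newest picture that a camera, given by its name, has taken for a name from the list of things; names that differ only in an ending like _2 or _b are one class to them, and where a whole thing is asked for, a point or a joint stands for the part that bears it (a point fixed in the world has none). Each returns a list of dicts, best first, with "confidence" (0 to 1); they miss things now and then, are a little off and sometimes report something else, mostly with a low value. They report only what shows in the picture. A call takes as long as a camera call.
- finder.recognise(camera, thing): "at" ([x, y, z] in m, in world coordinates, good to about 4 mm: the middle of the surface that is visible of it).
- finder.pinpoint(camera, thing): "at" ([x, y, z] in m, in world coordinates, good to about 4 mm: a listed point, or the origin of a listed thing).
The state is a dict: "time": time; "joint_positions": joint angles; "qvel": joint speeds; "joint_efforts": joint torques, N m; "position": TCP position; "ee_rot": TCP orientation; "ft_force": force on the tool from outside, world axes, zero at the start; "ft_torque": the same for the moment, N m; "finger_gap": finger opening in m.
Only numpy, scipy, OpenCV 4.12 (cv2) and the standard library are available. Lean on these libraries where they do the work, as an engineer would, in place of code of your own. Each camera call takes 0.05 s, during which the arm holds its last target.

### The job

The glazing bead along the near long side of the framed stained-glass panel stands proud of the frame. Take the hand roller by its handle and roll it along that bead with firm pressure until the bead is fully home over its whole length, then lay the roller back on the table, clear of the panel and its board. Press the bead with the roller only, never with the gripper, do not bear on the glass, and leave the other things where they are.

Things in the scene. Friction and masses are not known exactly. Their poses are not given: they have to be found in the camera images.
- panel: fixed: stained-glass panel flat in a dark anodised frame 176 mm (x) by 246 mm (y), on a plywood board 236 x 310 x 12 mm with low battens round the frame. Origin under the board's centre on the table top; z up; -x is the near long side. Frame rim 12 mm wide, its top 34 mm above the table; battens' top at 22 mm
- glass: the coloured glass pane inside the frame, its top about 23 mm above the table, 11 mm below the frame rim; same frame as the panel
- bead: near glazing bead (bare aluminium, 11 x 200 mm) inside the near rim. Origin: middle of its top face WHEN FULLY HOME, 35.5 mm above the table, 1.5 mm above the rim, level with the 3 other beads (same make); y along it (-100 to +100 mm), z up. Now 4.4 to 5 mm higher. Push fit, a foot every 25 mm: each 25 mm length goes down by itself under about 6 N and stays where pushed; firm stop when home
- roller_grip (a point): hand roller (rubber wheel in a 60 mm wide steel fork, wooden handle 115 long, 24 wide with flat sides, 26 high; 0.25 kg), lying on its wheel and its handle's end. This point: middle of the handle, 22 mm behind its front end, 37.4 mm above the table; grasp here. x forward to the wheel, y along the axle, z up as it lies. Handle's end 93 mm behind: raise the handle 15 to 30 degrees to roll
- roller_axle (a point): centre of the hand roller's wheel (radius 20 mm), 70 mm ahead of roller_grip (+x) and 17.4 mm lower as it lies; same axes as roller_grip (it does not turn with the wheel)
- roller: the whole hand roller; origin on the table under it as it lies, 5 mm behind roller_grip, same axes
- pliers: running pliers with black grips, 190 mm long, lying on the table (leave alone)
- foil_reel: reel of copper foil, 76 mm across, 12 mm high, lying flat (leave alone)
- flux: flux bottle, white, 54 mm across, 110 mm high, standing (leave alone)
- roller_wheel (a joint): how far the roller's rubber wheel has turned since the start (rad, either sign, turns freely)
- bead1 (a joint): how far the bead's 25 mm length number 1 (centred at y = -87.5 mm of bead) has been pushed down: 0 = 5 mm proud, 0.005 = fully home
- bead2 (a joint): how far the bead's 25 mm length number 2 (centred at y = -62.5 mm of bead) has been pushed down: 0 = 5 mm proud, 0.005 = fully home
- bead3 (a joint): how far the bead's 25 mm length number 3 (centred at y = -37.5 mm of bead) has been pushed down: 0 = 5 mm proud, 0.005 = fully home
- bead4 (a joint): how far the bead's 25 mm length number 4 (centred at y = -12.5 mm of bead) has been pushed down: 0 = 5 mm proud, 0.005 = fully home
- bead5 (a joint): how far the bead's 25 mm length number 5 (centred at y = +12.5 mm of bead) has been pushed down: 0 = 5 mm proud, 0.005 = fully home
- bead6 (a joint): how far the bead's 25 mm length number 6 (centred at y = +37.5 mm of bead) has been pushed down: 0 = 5 mm proud, 0.005 = fully home
- bead7 (a joint): how far the bead's 25 mm length number 7 (centred at y = +62.5 mm of bead) has been pushed down: 0 = 5 mm proud, 0.005 = fully home
- bead8 (a joint): how far the bead's 25 mm length number 8 (centred at y = +87.5 mm of bead) has been pushed down: 0 = 5 mm proud, 0.005 = fully home

How it is judged:
By the outcome, as a careful person would: the job done as asked, in the order asked, and still so for the second after the job is handed in, with the robot touching nothing.
It also fails if it takes over 51 s, if anything falls off the work surface, if the arm or the gripper's body presses on something with over 40 N, if the wrist force passes 120 N, or if a joint passes its speed limit or range.

## Working session

There is one attempt and no reset: what is moved stays moved. The work goes in short steps, Python scripts to look and compute and a tool call to move; the robot and the scene stay as the last step left them, time stands still between calls to the robot, and variables do not carry over. Pictures are saved under pics/ and viewed, and the job is handed in when it is done.

Besides the shell and the picture viewer there is one more tool, called after "Call:" as name([rows], argument=value, ...), one row to a line, values as JSON. play_rows: Moves the arm, as the interface text tells. Its arguments: {"type":"object","properties":{"motion":{"type":"array","items":{"type":"array"}}},"required":["motion"]}

```bash
ls; mkdir -p pics
cat > h.py <<'E'
import numpy as np,cv2
from rig import readout,viewer,order,finder
def snap(cam,name):
    p,d=viewer.get_image(cam); cv2.imwrite('pics/'+name,cv2.cvtColor(p,cv2.COLOR_RGB2BGR)); np.save('pics/'+name+'.npy',d); return p,d
def unproj(cam,d,u,v):
    c=viewer.get_calibration(cam);K=c['K'];T=np.linalg.inv(c['camera_from_world'])
    z=d[v,u];p=np.array([(u-K[0][2])/K[0][0]*z,(v-K[1][2])/K[1][1]*z,z,1]);return (T@p)[:3]
def proj(cam,P):
    c=viewer.get_calibration(cam);q=c['camera_from_world']@np.append(P,1);q=np.array(c['K'])@q[:3];return q[:2]/q[2]
E
python3 - <<'E'
from h import *
np.set_printoptions(precision=4,suppress=True)
print(readout.sense())
for c in('side','top'):
    snap(c,c+'0.png')
    print(c,viewer.get_calibration(c))
    for t in('roller_grip','roller_axle','roller','panel','bead','bead1','bead8','flux','foil_reel','pliers'):
        for f in (finder.pinpoint,) :
            try: print(c,t,[(np.round(r['at'],4),round(r['confidence'],2)) for r in f(c,t)][:3])
            except Exception as e: print(c,t,e)
print(readout.sense()['time'])
E
```

```text
pics
{'time': 0.0, 'joint_positions': array([-80.8805,  17.2147,  87.1823,  -0.0015,  75.6697,  -3.8175]), 'qvel': array([ 0.0506,  0.0025, -0.0144,  0.0049,  0.0281,  0.0957]), 'joint_efforts': array([  0.0008, -54.3489, -36.1792,  -0.    ,   0.0041,   0.    ]), 'position': array([ 0.1231, -0.5358,  0.2307]), 'ee_rot': array([[ 0.2239, -0.9746, -0.0002],
       [-0.9746, -0.2239,  0.0011],
       [-0.0012, -0.0001, -1.    ]]), 'ft_force': array([ 0.118 , -0.5466, -0.4591]), 'ft_torque': array([ 0.0305,  0.0074, -0.0017]), 'finger_gap': 0.08574198821393529}
side {'K': array([[444.6592,   0.    , 320.7049],
       [  0.    , 444.6592, 200.998 ],
       [  0.    ,   0.    ,   1.    ]]), 'camera_from_world': array([[-0.9362, -0.3508, -0.0222,  0.5505],
       [-0.149 ,  0.4531, -0.8789,  0.1403],
       [ 0.3183, -0.8196, -0.4764,  0.8737],
       [ 0.    ,  0.    ,  0.    ,  1.    ]])}
side roller_grip [(array([0.4446, 0.3374, 0.0345]), 0.96)]
side roller_axle [(array([0.5126, 0.3377, 0.0205]), 0.66)]
side roller [(array([ 0.4437,  0.3445, -0.0002]), 0.75), (array([ 0.7067,  0.3077, -0
[... 728 characters left out ...]
.5858],
       [ 0.084 , -0.0162, -0.9963,  1.1235],
       [ 0.    ,  0.    ,  0.    ,  1.    ]])}
top roller_grip [(array([0.4461, 0.3408, 0.0414]), 0.86), (array([ 0.5197, -0.0057,  0.0373]), 0.64)]
top roller_axle [(array([0.5167, 0.332 , 0.0244]), 0.94)]
top roller [(array([0.4371, 0.3395, 0.0005]), 0.62)]
top panel [(array([ 0.5943, -0.017 ,  0.0014]), 0.8)]
top bead [(array([ 0.5224, -0.0042,  0.0344]), 0.78)]
top bead1 [(array([ 0.5224, -0.0042,  0.0344]), 0.78)]
top bead8 [(array([ 0.5224, -0.0042,  0.0344]), 0.78)]
top flux [(array([ 0.6957, -0.2809,  0.0027]), 0.92)]
top foil_reel [(array([0.7073, 0.314 , 0.0025]), 0.65)]
top pliers [(array([ 0.4782, -0.3323, -0.0017]), 0.65)]
1.1
```

View pics/side0.png

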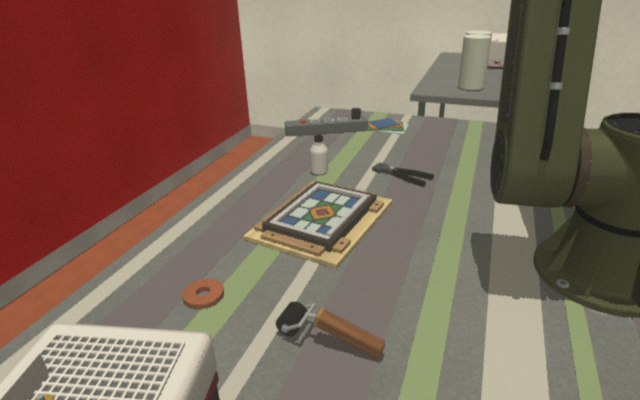

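View pics/top0.png

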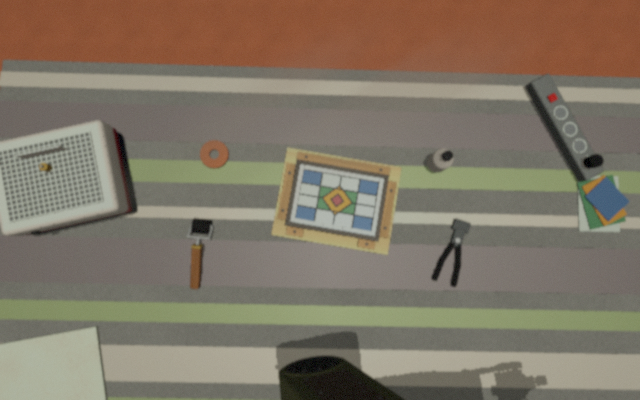

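```bash
python3 - <<'E'
import cv2,numpy as np
a=cv2.imread('pics/top0.png'); cv2.imwrite('pics/t_pan.png',cv2.resize(a[140:262,262:412],None,fx=5,fy=4.9,interpolation=cv2.INTER_CUBIC))
cv2.imwrite('pics/t_rol.png',cv2.resize(a[205:300,165:245],None,fx=6,fy=6,interpolation=cv2.INTER_CUBIC))
E
cat > m.py <<'E'
from h import *
np.set_printoptions(precision=4,suppress=True)
def cloud(cam,d):
    c=viewer.get_calibration(cam);K=c['K'];T=np.linalg.inv(c['camera_from_world'])
    v,u=np.mgrid[0:400,0:640]
    P=np.stack([(u-K[0,2])/K[0,0]*d,(v-K[1,2])/K[1,1]*d,d,np.ones_like(d)],-1)@T.T
    return P[...,:3]
E
python3 - <<'E'
from m import *
for cam in('top','side'):
    d=np.load(f'pics/{cam}0.png.npy'); P=cloud(cam,d)
    X=P.reshape(-1,3); X=X[d.ravel()>0]
    print(cam)
    # roller
    s=X[(abs(X[:,0]-.45)<.14)&(abs(X[:,1]-.34)<.07)&(X[:,2]>.012)]
    print('roller',len(s),s.min(0),s.max(0))
    h=s[(s[:,0]<.46)]; 
    c=h[:,:2].mean(0); w,V=np.linalg.eigh(np.cov((h[:,:2]-c).T)); a=V[:,1]*np.sign(V[0,1]); print('handle c',c,'dir',np.degrees(np.arctan2(a[1],a[0])), 'ext',((h[:,:2]-c)@a).min(),((h[:,:2]-c)@a).max(), 'zmax',np.percentile(h[:,2],95))
    tb=X[(abs(X[:,0]-.45)<.14)&(abs(X[:,1]-.2)<.03)]; print('table z',np.median(tb[:,2]),tb[:,2].std())
    p=X[(abs(X[:,0]-.59)<.16)&(abs(X[:,1]+.016)<.2)]
    for lo,hi in((.006,.017),(.017,.026),(.029,.05),(.036,.05)):
        q=p[(p[:,2]>lo)&(p[:,2]<hi)]
        r=cv2.minAreaRect(q[:,:2].astype(np.float32)) ; print(lo,hi,len(q),r,q.mean(0))
E
```

```text
top
roller 908 [0.3543 0.3055 0.0124] [0.534  0.3665 0.0609]
handle c [0.4086 0.3395] dir -4.572849335299803 ext -0.054756833929134774 0.05191464840295226 zmax 0.05444634609818326
table z 0.0016748319610213613 0.002190974894298251
0.006 0.017 2057 ((0.5896869897842407, -0.015143051743507385), (0.3174036145210266, 0.39812171459198), 0.17694920301437378) [ 0.5588 -0.0092  0.0125]
0.017 0.026 4762 ((0.5894189476966858, -0.016176626086235046), (0.30616870522499084, 0.2328311651945114), 81.31935119628906) [ 0.5983 -0.0155  0.0231]
0.029 0.05 2698 ((0.589530348777771, -0.022187471389770508), (0.2792678475379944, 0.18607984483242035), 84.15074157714844) [ 0.5892 -0.0156  0.0363]
0.036 0.05 1376 ((0.5899811387062073, -0.015575230121612549), (0.24556563794612885, 0.17524126172065735), 81.62557220458984) [ 0.5817 -0.0153  0.0388]
side
roller 2229 [0.3529 0.3084 0.0123] [0.5362 0.3678 0.0573]
handle c [0.4076 0.3496] dir -3.8413309002805383 ext -0.054586125567484295 0.05335499532241781 zmax 0.05218594304441356
table z 0.0007034256469253819 0.0009881849955288213
0.006 0.017 1617 ((0.5896066427230835, -0.013512909412384033), (0.31406569480895996, 0.23712199926376343), 81.30164337158203) [0.5443 0.0653 0.0122]
0.017 0.026 3145 ((0.5902307629585266, -0.013443782925605774), (0.298077791929245, 0.22270143032073975), 81.4752197265625) [0.5933 0.0145 0.0231]
0.029 0.05 2058 ((0.5896338820457458, -0.013852894306182861), (0.2509419918060303, 0.1783161610364914), 81.24401092529297) [0.5844 0.0077 0.0352]
0.036 0.05 607 ((0.5892115831375122, -0.011569887399673462), (0.2443961799144745, 0.17478595674037933), 81.55030822753906) [0.5699 0.0035 0.0384]
```

View pics/t_pan.png

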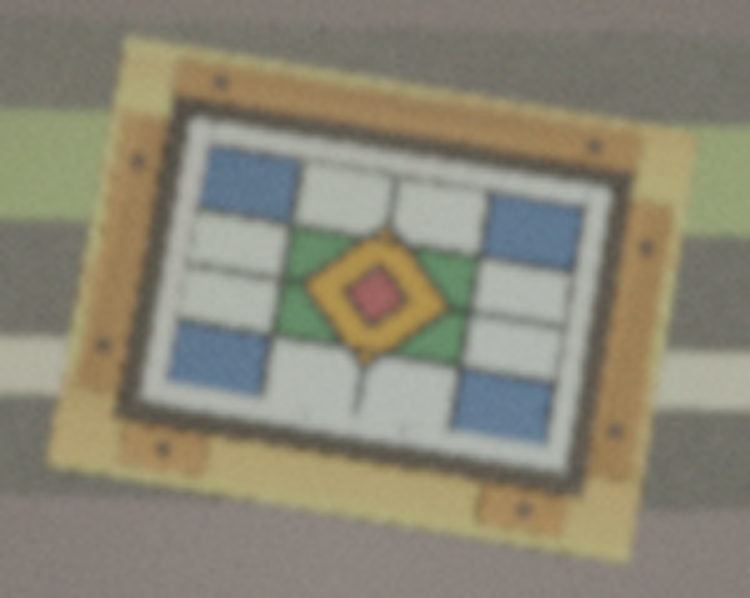

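View pics/t_rol.png

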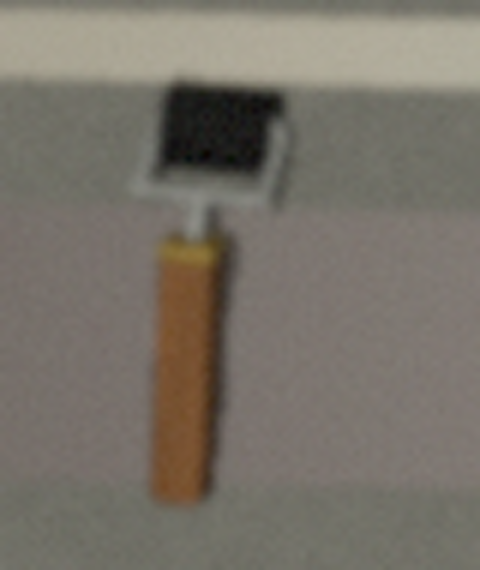

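Run:
```python
from m import *
for cam in('top','side'):
    d=np.load(f'pics/{cam}0.png.npy'); P=cloud(cam,d); X=P.reshape(-1,3); X=X[d.ravel()>0]
    s=X[(abs(X[:,0]-.45)<.14)&(abs(X[:,1]-.34)<.07)&(X[:,2]>.010)]
    for x in np.arange(.355,.54,.01):
        q=s[abs(s[:,0]-x)<.005]
        if len(q)<4: continue
        t=q[q[:,2]>np.percentile(q[:,2],90)-.008]
        print(cam,round(x,3),len(q),'y',q[:,1].min(),q[:,1].max(),'top y',t[:,1].min(),t[:,1].max(),'z',np.percentile(q[:,2],90))
```

```text
top 0.355 24 y 0.33392673763390185 0.3556833420886062 top y 0.33455897543989166 0.3556833420886062 z 0.0299092003516374
top 0.365 40 y 0.33250278695004937 0.3557314849994381 top y 0.33250278695004937 0.3557314849994381 z 0.03250509889315989
top 0.375 40 y 0.33169082792497784 0.3555045321909767 top y 0.33256196870269855 0.3555045321909767 z 0.034705259016681825
top 0.385 42 y 0.33149180059515715 0.35503144490249505 top y 0.3316055216344217 0.35503144490249505 z 0.03792814638402124
top 0.395 42 y 0.33013169594731867 0.35554096342198943 top y 0.3309920866301326 0.3521465950580695 z 0.04125052272411602
top 0.405 43 y 0.3299555857256753 0.352148083116453 top y 0.33108399774881214 0.3514222910451709 z 0.04386458132539191
top 0.415 44 y 0.3290886797677284 0.3517456692785404 top y 0.3290886797677284 0.3517456692785404 z 0.046083171755328924
top 0.425 44 y 0.3284855639799862 0.3506891735213385 top y 0.32885752293196396 0.3506891735213385 z 0.04919252402042797
top 0.435 44 y 0.32832022056426596 0.3513609387743135 top y 0.32832022056426596 0.3513609387743135 z 0.05107186712273857
top 0.445 44 y
[... 2821 characters left out ...]
 0.3678479462181099 top y 0.30840059031441214 0.3678479462181099 z 0.044251087287488465
side 0.495 136 y 0.3102825108360161 0.3672100598568298 top y 0.3102825108360161 0.3672100598568298 z 0.03629489997521551
side 0.505 203 y 0.3102828704991937 0.3664119498140942 top y 0.3149834000676832 0.3655089665972038 z 0.03951873803436219
side 0.515 187 y 0.3133528299855368 0.36627705188617493 top y 0.3133528299855368 0.35991579071937235 z 0.04066577458353884
side 0.525 122 y 0.31327905188926164 0.3643667833066437 top y 0.31327905188926164 0.3590907706741682 z 0.03917434514773025
side 0.535 27 y 0.32346176742946453 0.35730028596541497 top y 0.32346176742946453 0.35730028596541497 z 0.029390726671278136
```

```bash
cat > g.py <<'E'
from h import *
from scipy.spatial.transform import Rotation as R
np.set_printoptions(precision=3,suppress=True)
def rpose(yaw,lean):
    """tool: x = roller y, tool z down and forward by lean deg (body leaning to the rear)"""
    y,l=np.radians([yaw,lean]); f=np.array([np.cos(y),np.sin(y),0]); x=np.array([-np.sin(y),np.cos(y),0])
    z=np.sin(l)*f-np.cos(l)*np.array([0,0,1]); return np.c_[x,np.cross(z,x),z]
def delta(p0,R0,p1,R1):
    return R0.T@(np.array(p1)-p0)*100, R.from_matrix(R0.T@R1).as_rotvec(degrees=True)
E
python3 - <<'E'
from g import *
s=readout.sense();p,Q=s['position'],s['ee_rot']
Rg=rpose(-4.5,15);tcp=np.array([.4514,.3396,.0171]); pre=tcp-.11*Rg[:,2]
print(delta(p,Q,[.40,-.23,.22],Q)); print('full',delta(p,Q,pre,Rg),pre)
E
```

```text
(array([-23.628, -33.836,   1.128]), array([0., 0., 0.]))
full (array([-78.845, -48.879,  10.796]), array([  -3.26 ,   21.233, -161.292])) [0.423 0.342 0.123]
```

Call:
play_rows([
  [100,[-2.3,-3.4,0.1],[0,0,-7]],
  [100,[-4.6,-6.8,0.2],[0,0,-14]],
  [100,[-6.9,-10.1,0.3],[0,0,-21]],
  [100,[-9.2,-13.5,0.4],[0,0,-28]],
  [100,[-11.5,-16.8,0.5],[0,0,-35]],
  [100,[-13.8,-20.1,0.6],[0,0,-42]],
  [100,[-16.1,-23.5,0.7],[0,0,-49]],
  [100,[-18.4,-26.8,0.8],[0,0,-56]],
  [100,[-20.8,-30.2,0.9],[0,0,-63]],
  [100,[-23.3,-33.7,1],[0,0,-70]],
])

```text
time: 1.93
position: [0.3995, -0.2328, 0.2216]
ee_rot: [[0.993, -0.117, 0.001], [-0.117, -0.993, -0.0], [0.001, 0.0, -1.0]]
ft_force: [0.1, -0.8, 0.5]
finger_gap: 0.0855
```

Run:
```python
from g import *
s=readout.sense();p,Q=s['position'],s['ee_rot']
print(delta(p,Q,[.42,.17,.20],Q))
```

```text
(array([ -2.685, -40.242,   2.14 ]), array([0., 0., 0.]))
```

Call:
play_rows([
  [100,[-0.3,-4,0.2],[0,0,-7]],
  [100,[-0.6,-8,0.4],[0,0,-14]],
  [100,[-0.9,-12,0.6],[0,0,-21]],
  [100,[-1.2,-16,0.8],[0,0,-28]],
  [100,[-1.5,-20,1],[0,0,-35]],
  [100,[-1.8,-24,1.2],[0,0,-42]],
  [100,[-2.0,-28,1.4],[0,0,-49]],
  [100,[-2.3,-32,1.6],[0,0,-56]],
  [100,[-2.6,-36,1.8],[0,0,-63]],
  [100,[-2.8,-40,2],[0,0,-70]],
])

```text
time: 2.77
position: [0.4195, 0.168, 0.2015]
ee_rot: [[0.449, 0.893, 0.001], [0.893, -0.449, 0.0], [0.0, 0.0, -1.0]]
ft_force: [1.5, -0.7, -0.1]
finger_gap: 0.0857
```

Run:
```python
from g import *
s=readout.sense();p,Q=s['position'],s['ee_rot']
print(s['joint_positions'],p)
Rg=rpose(-4.5,15);tcp=np.array([.4514,.3396,.0171]); pre=tcp-.10*Rg[:,2]
print(delta(p,Q,pre,Rg)); print(Rg)
```

```text
[ 17.183   6.246 104.477  -0.002  69.24  -46.109] [0.419 0.168 0.201]
(array([15.781, -7.26 ,  8.781]), array([-14.779,   2.889, -22.082]))
[[ 0.078  0.963  0.258]
 [ 0.997 -0.076 -0.02 ]
 [ 0.     0.259 -0.966]]
```

Call:
play_rows([
  [100,[3.2,-1.5,1.8],[-3,0.6,-4.4]],
  [100,[6.4,-3,3.5],[-6,1.2,-8.8]],
  [100,[9.6,-4.4,5.3],[-9,1.8,-13.2]],
  [100,[12.8,-5.9,7],[-12,2.4,-17.7]],
  [100,[15.8,-7.3,8.8],[-14.8,2.9,-22.1]],
  [100,[15.8,-7.3,8.8],[-14.8,2.9,-22.1]],
  [100,[15.8,-7.3,8.8],[-14.8,2.9,-22.1]],
])

```text
time: 3.35
position: [0.4257, 0.3407, 0.1121]
ee_rot: [[0.082, 0.963, 0.256], [0.997, -0.079, -0.023], [-0.002, 0.257, -0.966]]
ft_force: [0.5, -0.9, 0.8]
finger_gap: 0.0857
```

Run:
```python
from g import *
s=readout.sense();p,Q=s['position'],s['ee_rot']
print(s['joint_positions'],p,s['ft_force'])
Rg=rpose(-4.5,15);tcp=np.array([.4514,.3396,.0171])
print(delta(p,Q,tcp,Rg))
snap('top','top1.png');snap('side','side1.png')
for c in('top','side'):
  a=cv2.imread(f'pics/{c}1.png')
  G=np.array([.446,.340,.0374])
  for q in(tcp,p,G):
    print(c,proj(c,q))
a=cv2.imread('pics/top1.png')[180:310,140:300];b=cv2.imread('pics/side1.png')[210:370,240:437]
cv2.imwrite('pics/c1.png',np.hstack([cv2.resize(a,(400,325)),cv2.resize(b,(400,325))]))
```

```text
[ 39.455  19.655 102.37  -14.004  48.111 -37.382] [0.426 0.341 0.112] [ 0.508 -0.919  0.776]
(array([0.121, 0.042, 9.842]), array([-0.119,  0.152, -0.166]))
top [198.867 249.793]
top [186.958 261.751]
top [196.429 252.138]
side [325.814 329.925]
side [340.391 288.226]
side [328.658 321.604]
```

View pics/c1.png

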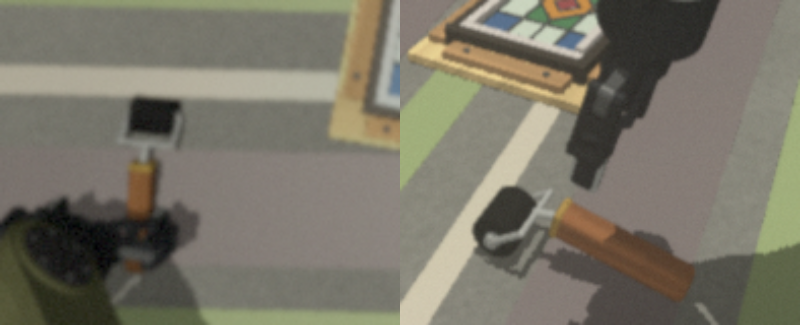

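Call:
play_rows([
  [100,[0.1,0,3],[0,0,0]],
  [100,[0.1,0,6],[0,0,0]],
  [100,[0.1,0,8.5],[0,0,0]],
  [100,[0.1,0,9.8],[0,0,0]],
  [100,[0.1,0,9.8],[0,0,0]],
  [20,[0.1,0,9.8],[0,0,0]],
  [10,[0.1,0,9.8],[0,0,0]],
  [10,[0.1,0,9.8],[0,0,0]],
  [10,[0.1,0,9.8],[0,0,0]],
  [10,[0.1,0,9.8],[0,0,0]],
])

```text
time: 4.28
position: [0.4523, 0.3389, 0.0196]
ee_rot: [[0.084, 0.962, 0.259], [0.996, -0.082, -0.021], [0.001, 0.26, -0.966]]
ft_force: [0.6, 0.8, 1.1]
finger_gap: 0.0255
```

Run:
```python
from g import *
s=readout.sense();print(s['position'],s['ft_force'],s['ft_torque'],s['finger_gap'],s['qvel'])
snap('top','top2.png');snap('side','side2.png')
a=cv2.imread('pics/top2.png')[180:310,140:300];b=cv2.imread('pics/side2.png')[210:370,240:437]
cv2.imwrite('pics/c2.png',np.hstack([cv2.resize(a,(400,325)),cv2.resize(b,(400,325))]))
```

```text
[0.452 0.339 0.02 ] [0.632 0.803 1.066] [0.093 0.109 0.023] 0.02551955204207129 [ 0.125  0.54   0.083  0.355 -1.05  -0.062]
```

View pics/c2.png

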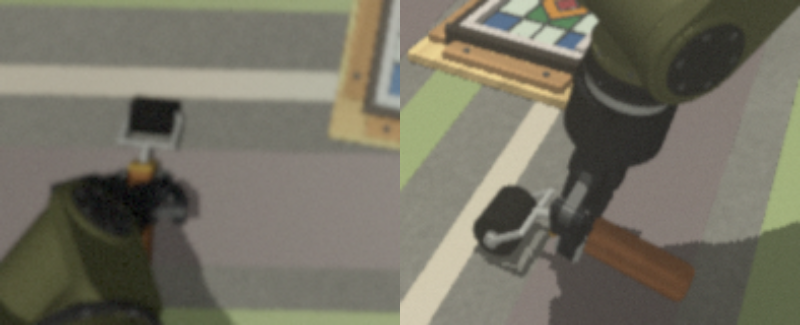

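```bash
cat >> g.py <<'E'
C=np.array([.5195,-.0044]); BY=np.array([np.sin(np.radians(8.5)),np.cos(np.radians(8.5))])
import json,os
if os.path.exists('rel.json'): REL=np.array(json.load(open('rel.json')))
def tgt(axle,yaw,raise_):
    Rt=rpose(yaw,15-raise_); return np.array(axle)+Rt@REL, Rt
def beadpt(y,bottom): return np.append(C+BY*y,bottom+.020)
E
python3 - <<'E'
from g import *
s=readout.sense();p,Q=s['position'],s['ee_rot']
A0=np.array([.5152,.3346,.020]); rel=Q.T@(p-A0); json.dump(list(rel),open('rel.json','w')); print(rel)
E
python3 - <<'E'
from g import *
s=readout.sense();p,Q=s['position'],s['ee_rot']
for y in(.088,):
  P,Rt=tgt(beadpt(y,.10),-98.5,22); print(P,delta(p,Q,P,Rt)); print(Rt)
  P,Rt=tgt([.5,.30,.15],-30,22); print(P,delta(p,Q,P,Rt))
E
```

```text
[-0.001 -0.061 -0.016]
[0.54  0.141 0.143] (array([-19.012,  13.276,  -9.25 ]), array([16.848, -6.642, 93.883]))
[[ 0.989 -0.147  0.018]
 [-0.148 -0.982  0.121]
 [ 0.    -0.122 -0.993]]
[0.449 0.328 0.173] (array([ -1.07 ,   3.735, -14.907]), array([21.683, -1.823, 25.242]))
```

Call:
play_rows([
  [0,[0,0,0],[0,0,0]],
  [0,[0,0,0],[0,0,0]],
  [0,[0,0.5,-2],[0,0,0]],
  [0,[0,1.3,-5],[2,0,0]],
  [0,[-0.2,2,-8],[6,0,5]],
  [0,[-0.5,2.8,-11],[11,-0.6,11]],
  [0,[-0.8,3.5,-13.5],[16,-1.2,17]],
  [0,[-1,3.7,-14.9],[20,-1.6,22]],
  [0,[-1,3.7,-14.9],[21.7,-1.8,25.2]],
  [0,[-1,3.7,-14.9],[21.7,-1.8,25.2]],
])

```text
time: 5.22
position: [0.4492, 0.3285, 0.1728]
ee_rot: [[0.503, 0.858, -0.107], [0.864, -0.499, 0.062], [-0.0, -0.124, -0.992]]
ft_force: [0.4, -0.2, -2.8]
finger_gap: 0.0231
```

Run:
```python
from g import *
s=readout.sense();p,Q=s['position'],s['ee_rot'];print(p,s['joint_positions'],s['ft_force'],s['ft_torque'],s['finger_gap'])
P,Rt=tgt(beadpt(.088,.10),-98.5,22); print(P,delta(p,Q,P,Rt))
snap('top','top3.png');snap('side','side3.png')
print('axle pred',p-Q@REL,'proj',proj('top',p-Q@REL),proj('side',p-Q@REL))
for c in('top','side'): print([(np.round(r['at'],4),round(r['confidence'],2)) for r in finder.pinpoint(c,'roller_axle')][:2])
a=cv2.imread('pics/top3.png')[150:310,140:337];b=cv2.imread('pics/side3.png')[170:370,220:466]
cv2.imwrite('pics/c3.png',np.hstack([cv2.resize(a,(400,325)),cv2.resize(b,(400,325))]))
```

```text
[0.449 0.328 0.173] [ 29.694  22.773  87.951   6.425  72.983 -32.191] [ 0.41  -0.184 -2.792] [-0.063 -0.065  0.02 ] 0.023133962011171596
[0.54  0.141 0.143] (array([-11.664,  17.542,   0.791]), array([-0.09 ,  8.416, 67.784]))
axle pred [0.5   0.3   0.149] proj [201.419 230.436] [304.356 244.714]
[(array([0.506, 0.298, 0.152]), 0.81)]
[(array([0.497, 0.3  , 0.148]), 0.72)]
```

View pics/c3.png

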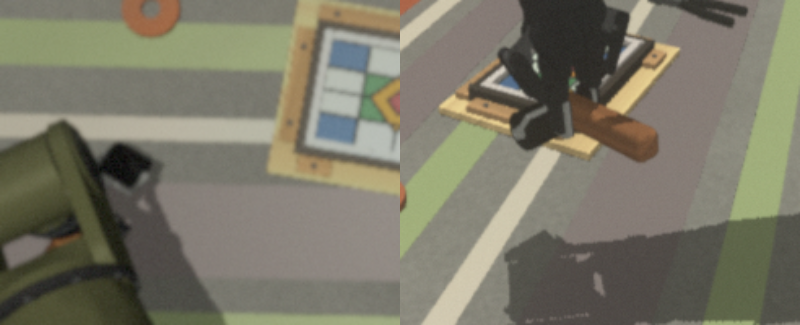

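Call:
play_rows([
  [0,[-1.2,1.8,0],[0,0.8,6.8]],
  [0,[-2.4,3.6,0],[0,1.7,13.6]],
  [0,[-3.6,5.4,0.1],[0,2.5,20.4]],
  [0,[-4.8,7.2,0.2],[0,3.4,27.2]],
  [0,[-6,9,0.3],[0,4.2,34]],
  [0,[-7.2,10.8,0.4],[0,5,40.8]],
  [0,[-8.4,12.6,0.5],[0,5.9,47.6]],
  [0,[-9.6,14.4,0.6],[0,6.7,54.4]],
  [0,[-10.7,16.1,0.7],[0,7.6,61.2]],
  [0,[-11.7,17.5,0.8],[0,8.4,67.8]],
])

```text
time: 6.25
position: [0.5398, 0.1405, 0.1422]
ee_rot: [[0.989, -0.147, 0.018], [-0.148, -0.982, 0.12], [-0.0, -0.121, -0.993]]
ft_force: [0.6, 0.8, -2.6]
finger_gap: 0.0232
```

Call:
play_rows([
  [0,[0,0,0],[0,0,0]],
  [0,[0,0,0],[0,0,0]],
])

```text
time: 6.42
position: [0.5393, 0.1413, 0.1424]
ee_rot: [[0.99, -0.141, 0.017], [-0.142, -0.983, 0.12], [-0.001, -0.121, -0.993]]
ft_force: [-1.2, -0.0, -1.3]
finger_gap: 0.0235
```

Run:
```python
from g import *
s=readout.sense();p,Q=s['position'],s['ee_rot'];print(p,s['joint_positions'],s['ft_force'],s['ft_torque'],s['finger_gap'])
P,Rt=tgt(beadpt(.088,.10),-98.5,22); print(P,delta(p,Q,P,Rt))
P,Rt=tgt(beadpt(.088,.045),-98.5,22); print(P,delta(p,Q,P,Rt))
snap('top','top4.png');snap('side','side4.png')
A=p-Q@REL
print('axle pred',A,'proj',proj('top',A),proj('side',A))
for c in('top','side'): print([(np.round(r['at'],4),round(r['confidence'],2)) for r in finder.pinpoint(c,'roller_axle')][:2])
a=cv2.imread('pics/top4.png')[120:270,260:445];b=cv2.imread('pics/side4.png')[130:290,230:427]
cv2.imwrite('pics/c4.png',np.hstack([cv2.resize(a,(400,325)),cv2.resize(b,(400,325))]))
```

```text
[0.539 0.141 0.142] [ 7.963 22.017 93.408  7.538 62.872 12.762] [-1.244 -0.015 -1.284] [-0.103  0.065  0.003] 0.023451410056664675
[0.54  0.141 0.143] (array([ 0.092,  0.043, -0.092]), array([0.031, 0.082, 0.354]))
[0.54  0.141 0.088] (array([0.096, 0.711, 5.368]), array([0.031, 0.082, 0.354]))
axle pred [0.532 0.083 0.119] proj [296.55  219.319] [330.674 198.121]
[]
[(array([0.53 , 0.083, 0.118]), 0.69), (array([0.549, 0.164, 0.132]), 0.26)]
```

View pics/c4.png

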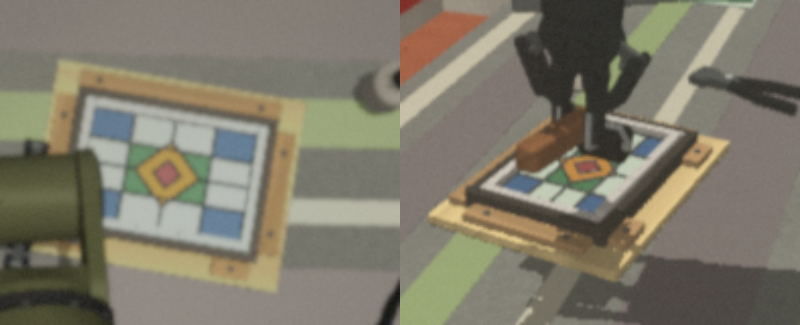

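Call:
play_rows([
  [0,[0.1,0.2,1.8],[0,0,0.3]],
  [0,[0.1,0.5,3.6],[0,0,0.3]],
  [0,[0.1,0.7,5.2],[0,0,0.3]],
  [0,[0.1,0.7,5.4],[0,0,0.3]],
  [0,[0.1,0.7,5.4],[0,0,0.3]],
  [0,[0.1,0.7,5.4],[0,0,0.3]],
])

```text
time: 7.12
position: [0.541, 0.1413, 0.0893]
ee_rot: [[0.989, -0.147, 0.018], [-0.148, -0.982, 0.121], [0.0, -0.122, -0.993]]
ft_force: [-0.1, 0.4, -1.9]
finger_gap: 0.0229
```

```bash
cat > st.py <<'E'
from g import *
s=readout.sense();p,Q=s['position'],s['ee_rot'];A=p-Q@REL
dy=(A[:2]-C)@BY; dx=(A[:2]-C)@np.array([BY[1],-BY[0]])
print('t',round(s['time'],2),'axle bead y,x mm',dy*1e3,dx*1e3,'bottom',(A[2]-.02)*1e3,'F',s['ft_force'],'M',s['ft_torque'],'gap',s['finger_gap'])
E
python3 st.py; python3 -c "
from g import *
snap('side','side5.png')
print([(np.round(r['at'],4),round(r['confidence'],2)) for r in finder.pinpoint('side','roller_axle')][:2])
b=cv2.imread('pics/side5.png')[150:270,250:410]
cv2.imwrite('pics/c5.png',cv2.resize(b,(800,600),interpolation=cv2.INTER_CUBIC))"
```

```text
t 7.12 axle bead y,x mm 88.79615214681832 0.664103071850176 bottom 46.00720338909793 F [-0.059  0.394 -1.878] M [-0.114  0.043  0.018] gap 0.02288068974445203
[(array([0.53 , 0.084, 0.062]), 0.64)]
```

View pics/c5.png

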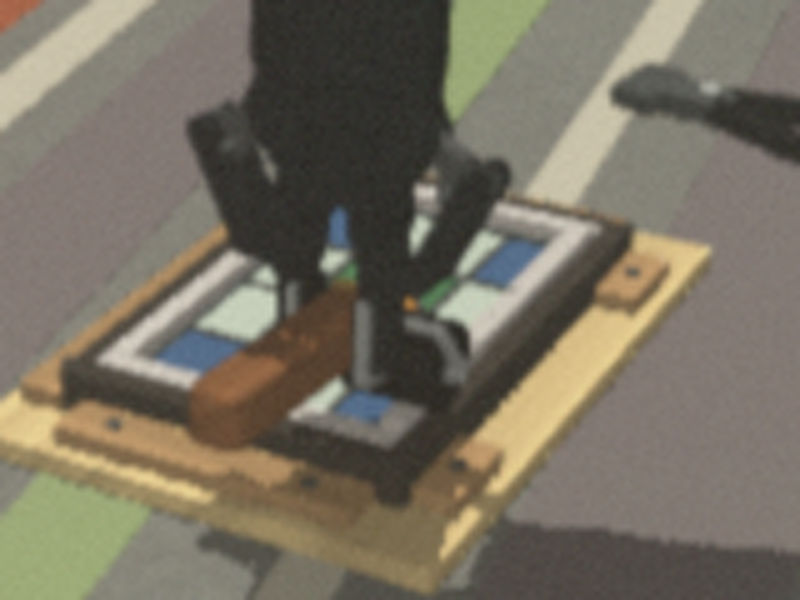

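Call:
play_rows([
  [0,[0,0.02,0.2],[0,0,0]],
  [0,[0,0.05,0.4],[0,0,0]],
  [0,[0,0.07,0.6],[0,0,0]],
  [0,[0,0.09,0.7],[0,0,0]],
  [0,[0,0.1,0.8],[0,0,0]],
  [0,[0,0.1,0.8],[0,0,0]],
])

```text
time: 7.72
position: [0.5408, 0.1408, 0.0805]
ee_rot: [[0.989, -0.148, 0.018], [-0.149, -0.981, 0.121], [-0.0, -0.122, -0.993]]
ft_force: [0.5, -0.9, 3.0]
finger_gap: 0.0229
```

```bash
python3 st.py
```

```text
t 7.72 axle bead y,x mm 88.33709042366837 0.5363135849780005 bottom 37.25562546707077 F [ 0.495 -0.873  3.03 ] M [-0.352  0.052 -0.042] gap 0.02285767316545906
```

Call:
play_rows([
  [0,[0,0.01,0.1],[0,0,0]],
  [0,[0,0.02,0.2],[0,0,0]],
  [0,[0,0.02,0.2],[0,0,0]],
])

```text
time: 7.97
position: [0.5408, 0.1408, 0.0783]
ee_rot: [[0.989, -0.148, 0.018], [-0.149, -0.981, 0.121], [-0.0, -0.122, -0.993]]
ft_force: [0.9, -0.1, 2.6]
finger_gap: 0.023
```

```bash
python3 st.py
```

```text
t 7.97 axle bead y,x mm 88.34445349654105 0.4948390466665776 bottom 35.02750992800458 F [ 0.921 -0.112  2.586] M [-0.351 -0.11   0.059] gap 0.023029701609650895
```

Call:
play_rows([
  [0,[0,0.01,0.1],[0,0,0]],
  [0,[0,0.01,0.1],[0,0,0]],
])

```text
time: 8.13
position: [0.541, 0.1409, 0.0777]
ee_rot: [[0.989, -0.148, 0.018], [-0.149, -0.981, 0.121], [-0.0, -0.122, -0.993]]
ft_force: [-0.1, -0.6, 6.7]
finger_gap: 0.0231
```

```bash
python3 st.py
```

```text
t 8.13 axle bead y,x mm 88.44424625321841 0.6668937812545146 bottom 34.392731260372095 F [-0.083 -0.604  6.74 ] M [-0.456  0.237 -0.037] gap 0.023112984679158746
```

Call:
play_rows([
  [0,[0,0.01,0.1],[0,0,0]],
  [0,[0,0.01,0.1],[0,0,0]],
])

```text
time: 8.3
position: [0.5413, 0.141, 0.077]
ee_rot: [[0.989, -0.148, 0.019], [-0.149, -0.981, 0.121], [0.001, -0.122, -0.992]]
ft_force: [0.3, -0.3, 9.4]
finger_gap: 0.0231
```

```bash
python3 st.py
```

```text
t 8.3 axle bead y,x mm 88.59155911117179 0.9938964632914713 bottom 33.748410452408784 F [ 0.314 -0.301  9.412] M [-0.528  0.045  0.006] gap 0.023143935531344653
```

Call:
play_rows([
  [0,[0,0.02,0.2],[0,0,0]],
  [0,[0,0.62,0.12],[0,0,0]],
  [0,[0,1.21,0.05],[0,0,0]],
  [0,[0,1.81,-0.02],[0,0,0]],
  [0,[0,2.41,-0.1],[0,0,0]],
  [0,[0,3.0,-0.17],[0,0,0]],
  [0,[0,3.6,-0.24],[0,0,0]],
])

```text
time: 8.88
position: [0.536, 0.1054, 0.0753]
ee_rot: [[0.989, -0.147, 0.02], [-0.149, -0.981, 0.121], [0.001, -0.123, -0.992]]
ft_force: [1.5, 0.9, 8.8]
finger_gap: 0.023
```

```bash
python3 st.py
```

```text
t 8.88 axle bead y,x mm 52.55675499900743 1.0730575392706412 bottom 31.958167529551357 F [1.525 0.898 8.818] M [-0.429  0.013  0.014] gap 0.023038103900416305
```

```bash
python3 -c "
from g import *
s=readout.sense();p,Q=s['position'],s['ee_rot'];print(p-Q@REL)
snap('side','side6.png')
print([(np.round(r['at'],4),round(r['confidence'],2)) for r in finder.pinpoint('side','roller_axle')][:2])
b=cv2.imread('pics/side6.png')[150:270,250:410]
cv2.imwrite('pics/c6.png',cv2.resize(b,(800,600),interpolation=cv2.INTER_CUBIC))"
```

```text
[0.528 0.047 0.052]
[(array([0.526, 0.044, 0.053]), 0.82), (array([ 0.525, -0.003,  0.031]), 0.57)]
```

View pics/c6.png

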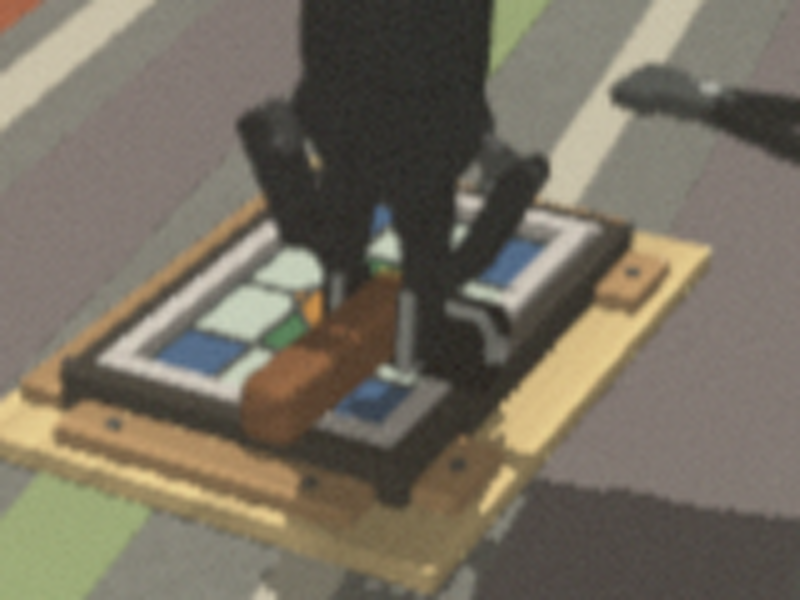

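Call:
play_rows([
  [0,[0,0.7,0.01],[0,0,0]],
  [0,[0,1.4,-0.07],[0,0,0]],
  [0,[0,2.1,-0.16],[0,0,0]],
  [0,[0,2.79,-0.24],[0,0,0]],
  [0,[0,3.48,-0.33],[0,0,0]],
  [0,[0,4.17,-0.42],[0,0,0]],
  [0,[0,4.87,-0.5],[0,0,0]],
  [0,[0,5.56,-0.59],[0,0,0]],
  [0,[0,6.26,-0.67],[0,0,0]],
  [0,[0,6.95,-0.76],[0,0,0]],
])

```text
time: 9.82
position: [0.5256, 0.0361, 0.0742]
ee_rot: [[0.989, -0.148, 0.02], [-0.149, -0.981, 0.121], [0.001, -0.123, -0.992]]
ft_force: [1.0, 2.9, 8.3]
finger_gap: 0.023
```

```bash
python3 st.py
```

```text
t 9.82 axle bead y,x mm -17.439843789920474 0.9884459380356985 bottom 30.926969869182827 F [1.007 2.897 8.281] M [-0.026 -0.114  0.065] gap 0.022998938414130508
```

Call:
play_rows([
  [0,[0,0.7,0.01],[0,0,0]],
  [0,[0,1.4,-0.07],[0,0,0]],
  [0,[0,2.1,-0.16],[0,0,0]],
  [0,[0,2.79,-0.24],[0,0,0]],
  [0,[0,3.48,-0.33],[0,0,0]],
  [0,[0,4.17,-0.42],[0,0,0]],
  [0,[0,4.87,-0.5],[0,0,0]],
  [0,[0,5.56,-0.59],[0,0,0]],
  [0,[0,6.26,-0.67],[0,0,0]],
  [0,[0,6.95,-0.76],[0,0,0]],
])

```text
time: 10.65
position: [0.5151, -0.0334, 0.0732]
ee_rot: [[0.989, -0.148, 0.019], [-0.149, -0.982, 0.12], [0.001, -0.122, -0.993]]
ft_force: [0.9, 0.6, 10.2]
finger_gap: 0.023
```

```bash
python3 st.py
```

```text
t 10.65 axle bead y,x mm -87.79168041994254 0.898190194599759 bottom 29.974591167314994 F [ 0.909  0.623 10.208] M [-0.441 -0.059  0.054] gap 0.022973296793110647
```

```bash
cat > bz.py <<'E'
import sys
from m import *
from g import C,BY
n=sys.argv[1]
snap('side','s'+n+'.png');snap('top','t'+n+'.png')
BX=np.array([BY[1],-BY[0]])
for cam,f in(('side','s'),('top','t')):
    d=np.load(f'pics/{f}{n}.png.npy'); P=cloud(cam,d).reshape(-1,3)[d.ravel()>0]
    P=P[(P[:,2]>.025)&(P[:,2]<.05)]
    x=(P[:,:2]-C)@BX; y=(P[:,:2]-C)@BY
    out=[]
    for k in range(8):
        m=(abs(x)<.005)&(abs(y-(-.0875+.025*k))<.010); m2=(abs(x-.141)<.0045)&(abs(y-(-.0875+.025*k))<.010); m3=(abs(x+.0115)<.004)&(abs(y-(-.0875+.025*k))<.010)
        out.append([np.median(P[q,2])*1e3 if q.sum()>3 else np.nan for q in(m,m2,m3)]+[m.sum()])
    print(cam,'near bead | far bead | near rim\n',np.round(np.array(out).T,1))
E
python3 bz.py 7
python3 - <<'E'
import cv2,numpy as np
a=cv2.imread('pics/t7.png')[120:270,260:445];b=cv2.imread('pics/s7.png')[140:290,230:415]
cv2.imwrite('pics/c7.png',np.hstack([cv2.resize(a,(400,325)),cv2.resize(b,(400,325))]))
E
```

```text
side near bead | far bead | near rim
 [[36.9 36.2 36.4 36.  36.6 36.1 35.9 36.3]
 [35.9 35.9 36.1 35.2 36.4 35.4 36.1 35.7]
 [34.6 34.5 34.6 34.9 35.3 34.5 34.5 34.1]
 [ 8.  22.  21.  23.  21.  19.  28.  29. ]]
top near bead | far bead | near rim
 [[ nan  nan  nan  nan  nan  nan 37.2 36.6]
 [36.3 37.4 37.9 35.1 36.2 35.9 36.3 36.8]
 [ nan  nan  nan  nan 35.7 35.2 35.6 35.5]
 [ 0.   0.   0.   0.   0.   0.  12.  29. ]]
```

View pics/c7.png

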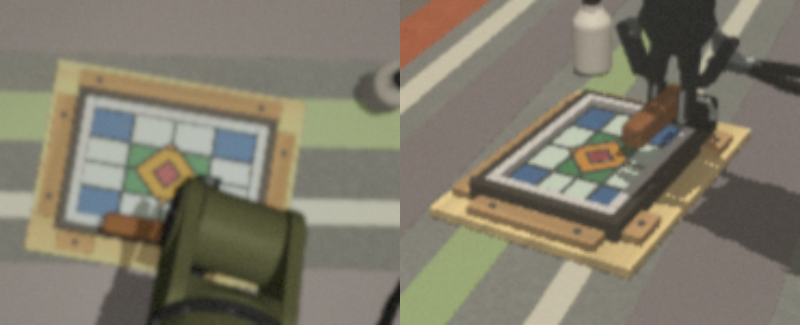

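Run:
```python
from g import *
s=readout.sense();p,Q=s['position'],s['ee_rot']
grip=p-.021*Q[:,2]  # approx
A=p-Q@REL; v=A-grip; print('arm',v, np.linalg.norm(v))
# slip about tool x through grip until axle z = .0555
best=min(((abs((grip+R.from_rotvec(Q[:,0]*np.radians(a)).apply(v))[2]-.0555),a) for a in np.arange(-15,15,.1)))
a=best[1];A2=grip+R.from_rotvec(Q[:,0]*np.radians(a)).apply(v);print('slip',a,A2,'bead y',(A2[:2]-C)@BY)
rel=Q.T@(p-A2);json.dump(list(rel),open('rel.json','w'))
Q2=Q@R.from_rotvec([np.radians(11),0,0]).as_matrix(); P2=A2+Q2@rel
print(delta(p,Q,P2,Q2)); P2[2]-=.002; print(delta(p,Q,P2,Q2))
by=np.append(BY,0)
print('+by in tool start',Q.T@by, 'in Q2',Q2.T@by,'down in Q2',Q2.T@[0,0,-1])
```

```text
arm [-0.007 -0.055 -0.044] 0.07120996175071262
slip -5.500000000000034 [ 0.507 -0.096  0.056] bead y -0.0923027421979892
(array([ 0.   ,  0.308, -1.205]), array([11.,  0.,  0.]))
(array([-0.   ,  0.332, -1.007]), array([11.,  0.,  0.]))
+by in tool start [-0.002 -0.993  0.122] in Q2 [-0.002 -0.951  0.309] down in Q2 [-0.001  0.309  0.951]
```

Call:
play_rows([
  [0,[0,0.1,-0.4],[3.7,0,0]],
  [0,[0,0.2,-0.8],[7.4,0,0]],
  [0,[0,0.31,-1.2],[11,0,0]],
  [0,[0,0.33,-1.0],[11,0,0]],
  [0,[0,0.33,-1.0],[11,0,0]],
])

```text
time: 11.17
position: [0.5144, -0.0383, 0.0825]
ee_rot: [[0.989, -0.143, 0.048], [-0.15, -0.94, 0.306], [0.001, -0.309, -0.951]]
ft_force: [0.7, -0.1, 7.5]
finger_gap: 0.0229
```

```bash
python3 st.py
```

```text
t 11.17 axle bead y,x mm -92.1442807780867 0.8332518826578291 bottom 33.184676048941874 F [ 0.674 -0.102  7.545] M [-0.419 -0.212  0.026] gap 0.022887484767379253
```

Call:
play_rows([
  [0,[0,0.03,0.1],[0,0,0]],
  [0,[0,0.06,0.2],[0,0,0]],
  [0,[0,0.06,0.2],[0,0,0]],
])

```text
time: 11.42
position: [0.5145, -0.0376, 0.0805]
ee_rot: [[0.989, -0.141, 0.047], [-0.149, -0.941, 0.305], [0.001, -0.309, -0.951]]
ft_force: [0.7, -0.9, 9.3]
finger_gap: 0.0231
```

```bash
python3 st.py
```

```text
t 11.42 axle bead y,x mm -91.47807509589809 0.8797016467364748 bottom 31.22605945062525 F [ 0.714 -0.904  9.307] M [-0.46  -0.095  0.003] gap 0.02309611833269643
```

Call:
play_rows([
  [0,[0,-0.64,0.28],[0,0,0]],
  [0,[0,-1.3,0.5],[0,0,0]],
  [0,[0,-1.97,0.74],[0,0,0]],
  [0,[0,-2.63,0.96],[0,0,0]],
  [0,[0,-3.3,1.18],[0,0,0]],
  [0,[0,-3.97,1.4],[0,0,0]],
  [0,[0,-4.63,1.61],[0,0,0]],
  [0,[0,-5.3,1.83],[0,0,0]],
  [0,[0,-5.96,2.04],[0,0,0]],
  [0,[0,-6.63,2.26],[0,0,0]],
])

```text
time: 12.25
position: [0.525, 0.032, 0.0797]
ee_rot: [[0.989, -0.141, 0.047], [-0.149, -0.941, 0.305], [0.001, -0.309, -0.951]]
ft_force: [-0.6, -0.8, 9.6]
finger_gap: 0.0232
```

```bash
python3 st.py
```

```text
t 12.25 axle bead y,x mm -21.05062976712292 0.9894237338727331 bottom 30.373903476542775 F [-0.635 -0.829  9.555] M [-0.533  0.049 -0.004] gap 0.023215975454903035
```

Call:
play_rows([
  [0,[0,-0.64,0.28],[0,0,0]],
  [0,[0,-1.3,0.5],[0,0,0]],
  [0,[0,-1.97,0.74],[0,0,0]],
  [0,[0,-2.63,0.96],[0,0,0]],
  [0,[0,-3.3,1.18],[0,0,0]],
  [0,[0,-3.97,1.4],[0,0,0]],
  [0,[0,-4.63,1.61],[0,0,0]],
  [0,[0,-5.3,1.83],[0,0,0]],
  [0,[0,-5.96,2.04],[0,0,0]],
  [0,[0,-6.63,2.26],[0,0,0]],
])

```text
time: 13.08
position: [0.5354, 0.1014, 0.0786]
ee_rot: [[0.989, -0.141, 0.047], [-0.149, -0.94, 0.306], [0.001, -0.309, -0.951]]
ft_force: [0.6, -0.8, 8.9]
finger_gap: 0.0232
```

```bash
python3 st.py
```

```text
t 13.08 axle bead y,x mm 49.09241145655039 1.011093251600213 bottom 29.297468692287293 F [ 0.609 -0.799  8.934] M [-0.491 -0.092  0.007] gap 0.02315206835923295
```

Call:
play_rows([
  [0,[0,-0.64,0.28],[0,0,0]],
  [0,[0,-1.3,0.5],[0,0,0]],
  [0,[0,-1.97,0.74],[0,0,0]],
  [0,[0,-2.63,0.96],[0,0,0]],
  [0,[0,-3.3,1.18],[0,0,0]],
  [0,[0,-3.97,1.4],[0,0,0]],
  [0,[0,-4.5,1.57],[0,0,0]],
  [0,[0,-4.5,1.57],[0,0,0]],
])

```text
time: 13.75
position: [0.5425, 0.1492, 0.0778]
ee_rot: [[0.989, -0.141, 0.047], [-0.148, -0.94, 0.306], [0.001, -0.31, -0.951]]
ft_force: [-0.5, 0.6, 10.7]
finger_gap: 0.0232
```

```bash
python3 st.py; python3 bz.py 8
python3 - <<'E'
import cv2,numpy as np
b=cv2.imread('pics/s8.png')[150:270,250:410]
cv2.imwrite('pics/c8.png',cv2.resize(b,(800,600),interpolation=cv2.INTER_CUBIC))
E
```

```text
t 13.75 axle bead y,x mm 97.3924677691773 1.0628276102858323 bottom 28.45236779330883 F [-0.454  0.576 10.715] M [-0.332 -0.012 -0.015] gap 0.02316081618168677
side near bead | far bead | near rim
 [[36.  36.1 36.1 35.8 36.3 36.   nan  nan]
 [ nan  nan  nan  nan 36.2 35.8 35.4 36.1]
 [34.2 34.4 34.6 34.8 34.2 34.4  nan  nan]
 [18.  19.  24.  24.  20.   8.   0.   0. ]]
top near bead | far bead | near rim
 [[36.8 36.7 37.  36.5  nan  nan  nan  nan]
 [37.  36.5 36.7 35.8 37.  36.3 36.4 36.9]
 [36.4 35.5 35.7 36.1  nan  nan  nan  nan]
 [30.  30.  31.  30.   2.   0.   0.   0. ]]
```

View pics/c8.png

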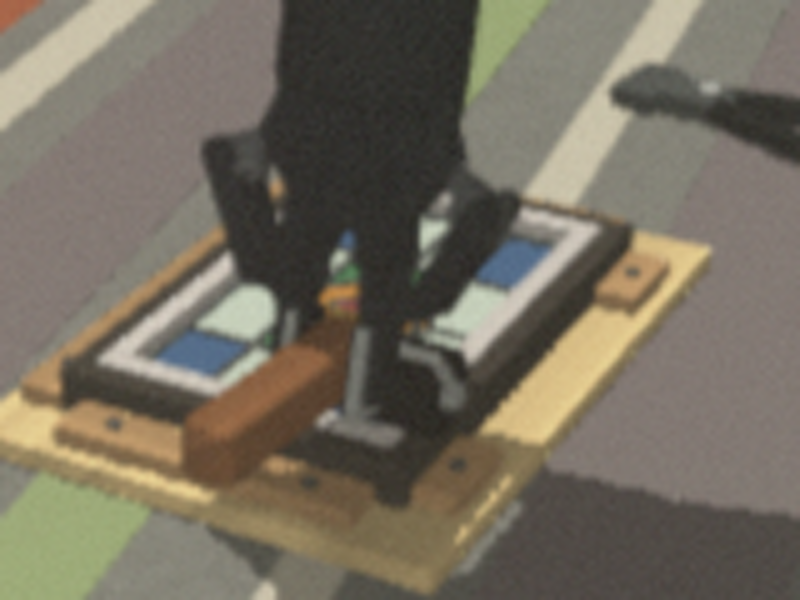

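Call:
play_rows([
  [0,[0,-0.3,-1],[0,0,0]],
  [0,[0,-0.9,-3],[0,0,0]],
  [0,[0,-2,-6.5],[0,0,0]],
  [0,[0,-3,-9.5],[0,0,0]],
  [0,[0,-3,-9.5],[0,0,0]],
  [0,[0,-3,-9.5],[0,0,0]],
])

```text
time: 14.35
position: [0.542, 0.1474, 0.1779]
ee_rot: [[0.989, -0.141, 0.047], [-0.149, -0.94, 0.306], [0.001, -0.309, -0.951]]
ft_force: [0.7, 0.0, -3.9]
finger_gap: 0.0231
```

```bash
python3 st.py; python3 bz.py 9
python3 - <<'E'
from g import *
for c in('top','side'):
  for n in('roller_axle','roller_grip'): 
    try: print(c,n,[(np.round(r['at'],4),round(r['confidence'],2)) for r in finder.pinpoint(c,n)][:2])
    except Exception as e: print(e)
s=readout.sense();p,Q=s['position'],s['ee_rot']
grip=p-.021*Q[:,2]; v=p-Q@REL-grip
for a in(-6,-7.5,-9):print(a,grip+R.from_rotvec(Q[:,0]*np.radians(a)).apply(v))
b=cv2.imread('pics/s9.png')[110:270,230:444]
cv2.imwrite('pics/c9.png',cv2.resize(b,(800,598),interpolation=cv2.INTER_CUBIC))
E
```

```text
t 14.35 axle bead y,x mm 95.55618600036837 0.7421014328488771 bottom 128.54327871719923 F [ 0.685  0.029 -3.93 ] M [-0.225  0.06  -0.036] gap 0.023088058358303628
side near bead | far bead | near rim
 [[36.3 36.1 36.1 35.9 36.  36.2 36.3 35.7]
 [36.  35.9 35.6 35.8 35.9 35.5 36.2 35.5]
 [34.3 34.7 35.  35.5 34.8 34.6 34.2 34.5]
 [17.  18.  19.  22.  23.  24.  23.  26. ]]
top near bead | far bead | near rim
 [[37.6 36.8 36.6 37.2  nan  nan  nan  nan]
 [37.  36.4 36.  36.5 36.8 36.3 36.6 36.9]
 [35.3 35.2 34.7 35.3  nan  nan  nan  nan]
 [30.  29.  31.  31.   0.   0.   0.   0. ]]
top roller_axle []
top roller_grip [(array([0.542, 0.146, 0.195]), 0.83)]
side roller_axle [(array([0.532, 0.087, 0.153]), 0.67)]
side roller_grip [(array([0.54 , 0.14 , 0.194]), 0.89), (array([ 0.592, -0.018, -0.003]), 0.57)]
-6 [0.533 0.085 0.152]
-7.5 [0.533 0.084 0.153]
-9 [0.533 0.083 0.155]
```

View pics/c9.png

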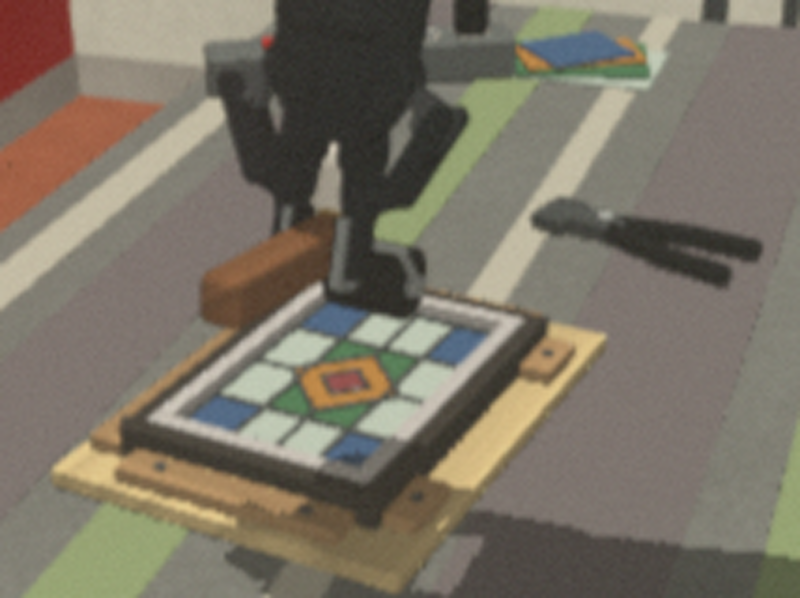

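```bash
cat > avg.py <<'E'
from m import *
from g import C,BY
BX=np.array([BY[1],-BY[0]])
import sys
for cam,n in(('side',14),('top',10)):
    D=[viewer.get_image(cam)[1] for _ in range(n)]; D=np.ma.masked_equal(np.stack(D),0).mean(0).filled(0)
    P=cloud(cam,D).reshape(-1,3)[D.ravel()>0]; P=P[(P[:,2]>.02)&(P[:,2]<.05)]
    x=(P[:,:2]-C)@BX; y=(P[:,:2]-C)@BY
    out=[]
    for k in range(8):
        r=[]
        for x0,w in((0,.004),(.141,.004),(-.0115,.003)):
            q=(abs(x-x0)<w)&(abs(y-(-.0875+.025*k))<.011); r.append(np.median(P[q,2])*1e3 if q.sum()>3 else np.nan)
        out.append(r)
    o=np.array(out).T; print(cam,np.round(o,2),'near-far',np.round(o[0]-o[1],2),'near-rim',np.round(o[0]-o[2],2))
    for y0 in(.1055,-.1055):
        q=(abs(y-y0)<.004)&(x>.01)&(x<.13); print('end bead',y0,np.median(P[q,2])*1e3 if q.sum()>3 else None,q.sum())
E
python3 avg.py
```

```text
side [[36.21 36.21 36.25 36.13 36.18 36.05 36.05 36.17]
 [28.79 35.92 36.06 35.97 36.05 36.11 35.97 36.02]
 [34.9  34.83 34.72 34.71 34.7  34.75 34.63 34.66]] near-far [ 7.42  0.29  0.19  0.16  0.12 -0.06  0.08  0.15] near-rim [1.31 1.38 1.54 1.42 1.48 1.3  1.42 1.51]
end bead 0.1055 36.105367379180244 107
end bead -0.1055 35.955102084752056 59
top [[36.92 36.92 36.43 36.67   nan   nan   nan   nan]
 [36.57 36.92 36.74 36.75 36.84 36.6  36.42 36.82]
 [35.34 35.51 35.36 35.39   nan   nan   nan   nan]] near-far [ 0.35 -0.   -0.31 -0.08   nan   nan   nan   nan] near-rim [1.58 1.42 1.07 1.28  nan  nan  nan  nan]
end bead 0.1055 36.84692842289117 69
end bead -0.1055 36.929458293486704 143
```

```bash
python3 - <<'E'
from g import *
s=readout.sense();p,Q=s['position'],s['ee_rot']
grip=p-.021*Q[:,2]; v=p-Q@REL-grip
A=grip+R.from_rotvec(Q[:,0]*np.radians(-7.5)).apply(v)
rel=Q.T@(p-A);json.dump(list(rel),open('rel.json','w'))
E
python3 - <<'E'
from g import *
s=readout.sense();p,Q=s['position'],s['ee_rot']
P,Rt=tgt([.515,.334,.10],-4.8,13);print(P,delta(p,Q,P,Rt))
P,Rt=tgt([.52,.26,.14],-55,20);print(P,delta(p,Q,P,Rt))
E
```

```text
[0.448 0.339 0.099] (array([-12.156, -14.251,  12.795]), array([-15.352, -13.072, -93.238]))
[0.481 0.315 0.147] (array([ -8.528, -13.94 ,   7.617]), array([-12.391,  -8.662, -42.788]))
```

Call:
play_rows([
  [0,[-1.2,-2,1.1],[-1.8,-1.2,-6.1]],
  [0,[-2.4,-4,2.2],[-3.5,-2.5,-12.2]],
  [0,[-3.7,-6,3.3],[-5.3,-3.7,-18.3]],
  [0,[-4.9,-8,4.4],[-7.1,-5,-24.4]],
  [0,[-6.1,-10,5.4],[-8.9,-6.2,-30.5]],
  [0,[-7.3,-12,6.5],[-10.6,-7.4,-36.6]],
  [0,[-8.5,-13.9,7.6],[-12.4,-8.7,-42.8]],
  [0,[-8.5,-13.9,7.6],[-12.4,-8.7,-42.8]],
])

```text
time: 16.52
position: [0.4789, 0.3178, 0.1464]
ee_rot: [[0.813, 0.58, -0.052], [0.583, -0.81, 0.069], [-0.002, -0.086, -0.996]]
ft_force: [-0.6, -0.4, -2.6]
finger_gap: 0.0234
```

Run:
```python
from g import *
s=readout.sense();p,Q=s['position'],s['ee_rot'];print(p,s['ft_force'])
P,Rt=tgt([.515,.334,.07],-4.8,13);print(P,delta(p,Q,P,Rt))
```

```text
[0.479 0.318 0.146] [-0.608 -0.398 -2.649]
[0.448 0.339 0.069] (array([-1.311, -2.843,  8.022]), array([ -6.564,  -1.165, -49.58 ]))
```

Call:
play_rows([
  [0,[-0.2,-0.4,1],[-0.9,-0.2,-6.2]],
  [0,[-0.3,-0.7,2],[-1.7,-0.3,-12.4]],
  [0,[-0.5,-1.1,3],[-2.5,-0.4,-18.6]],
  [0,[-0.7,-1.4,4],[-3.3,-0.6,-24.8]],
  [0,[-0.8,-1.8,5],[-4.1,-0.7,-31]],
  [0,[-1,-2.1,6],[-4.9,-0.9,-37.2]],
  [0,[-1.1,-2.5,7],[-5.7,-1,-43.4]],
  [0,[-1.3,-2.8,8],[-6.6,-1.2,-49.6]],
  [0,[-1.3,-2.8,8],[-6.6,-1.2,-49.6]],
  [0,[-1.3,-2.8,8],[-6.6,-1.2,-49.6]],
])

```text
time: 17.35
position: [0.45, 0.3351, 0.07]
ee_rot: [[0.097, 0.995, 0.035], [0.995, -0.097, -0.003], [0.001, 0.035, -0.999]]
ft_force: [-0.7, 0.7, -2.0]
finger_gap: 0.0232
```

Run:
```python
from g import *
s=readout.sense();p,Q=s['position'],s['ee_rot'];print(p,s['ft_force'])
P,Rt=tgt([.515,.334,.02],-4.8,13);print(P,delta(p,Q,P,Rt))
p_,d=snap('side','s10.png')
print('axle',p-Q@REL,[(np.round(r['at'],4),round(r['confidence'],2)) for r in finder.pinpoint('side','roller_axle')][:2])
from m import cloud
X=cloud('side',d).reshape(-1,3)[d.ravel()>0]
q=X[(X[:,0]>.34)&(X[:,0]<.43)&(abs(X[:,1]-.345)<.025)&(X[:,2]>.03)&(X[:,2]<.12)]
for x in np.arange(.345,.43,.01):
    t=q[abs(q[:,0]-x)<.005]
    if len(t)>5: print(round(x,3),np.percentile(t[:,2],[5,90]))
b=cv2.imread('pics/s10.png')[200:380,220:460]
cv2.imwrite('pics/c10.png',cv2.resize(b,(800,600),interpolation=cv2.INTER_CUBIC))
```

```text
[0.45  0.335 0.07 ] [-0.654  0.736 -2.004]
[0.448 0.339 0.019] (array([ 0.33 , -0.455,  5.087]), array([-0.009, -0.018, -0.779]))
axle [0.517 0.329 0.071] [(array([0.513, 0.327, 0.068]), 0.65)]
0.355 [0.0651 0.0815]
0.365 [0.0618 0.0839]
0.375 [0.0647 0.0865]
0.385 [0.0658 0.0887]
0.395 [0.0687 0.0911]
0.405 [0.0719 0.0934]
0.415 [0.0739 0.0958]
0.425 [0.0756 0.0983]
```

View pics/c10.png

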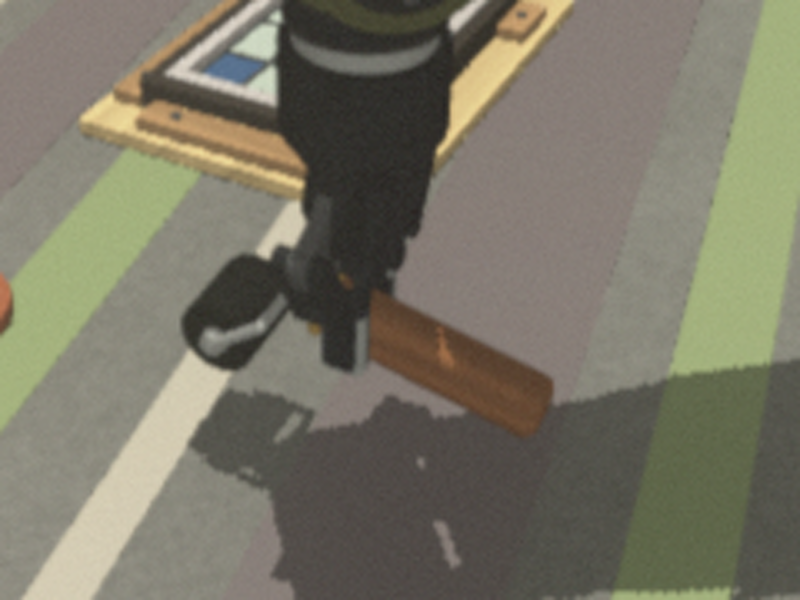

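Call:
play_rows([
  [0,[0.2,-0.2,1.5],[-1.5,0,0]],
  [0,[0.3,-0.4,3],[-1.5,0,0]],
  [0,[0.3,-0.5,4.2],[-1.5,0,0]],
  [0,[0.3,-0.5,4.6],[-1.5,0,0]],
  [0,[0.3,-0.5,4.8],[-1.5,0,0]],
  [0,[0.3,-0.5,4.8],[-1.5,0,0]],
])

```text
time: 17.95
position: [0.4475, 0.3384, 0.022]
ee_rot: [[0.095, 0.994, 0.062], [0.995, -0.095, -0.005], [0.001, 0.062, -0.998]]
ft_force: [-0.1, 0.4, -2.4]
finger_gap: 0.0234
```

Call:
play_rows([
  [0,[0,0,0.1],[0,0,0]],
  [0,[0,0,0.2],[0,0,0]],
  [0,[0,0,0.2],[0,0,0]],
])

```text
time: 18.2
position: [0.4475, 0.3385, 0.0202]
ee_rot: [[0.094, 0.994, 0.062], [0.996, -0.094, -0.005], [0.001, 0.062, -0.998]]
ft_force: [0.0, -0.0, -2.3]
finger_gap: 0.0231
```

Call:
play_rows([
  [0,[0,0,0.1],[0,0,0]],
  [0,[0,0,0.1],[0,0,0]],
])

```text
time: 18.37
position: [0.4474, 0.3384, 0.0189]
ee_rot: [[0.094, 0.994, 0.062], [0.996, -0.094, -0.005], [0.001, 0.062, -0.998]]
ft_force: [0.7, 0.0, -2.9]
finger_gap: 0.0236
```

Call:
play_rows([
  [0,[0,0,0.1],[0,0,0]],
  [0,[0,0,0.1],[0,0,0]],
])

```text
time: 18.53
position: [0.4478, 0.3385, 0.0184]
ee_rot: [[0.094, 0.994, 0.063], [0.996, -0.094, -0.005], [0.001, 0.063, -0.998]]
ft_force: [-0.3, -1.2, 1.1]
finger_gap: 0.0231
```

Call:
play_rows([
  [40,[0,0,0],[0,0,0]],
  [70,[0,0,0],[0,0,0]],
  [100,[0,0,0],[0,0,0]],
  [100,[0,0,0],[0,0,0]],
  [100,[0,0,0],[0,0,0]],
  [100,[0,0,0],[0,0,0]],
])

```text
time: 19.03
position: [0.4474, 0.3384, 0.0178]
ee_rot: [[0.094, 0.994, 0.062], [0.996, -0.094, -0.005], [0.001, 0.062, -0.998]]
ft_force: [-0.2, 0.7, -0.1]
finger_gap: 0.0855
```

Call:
play_rows([
  [100,[0,0,-1],[0,0,0]],
  [100,[0,0,-3],[0,0,0]],
  [100,[0,0,-6],[0,0,0]],
  [100,[0,0,-10],[0,0,0]],
  [100,[0,3,-14],[0,0,0]],
  [100,[0,-3,-17],[0,0,0]],
  [100,[0,-7,-18],[0,0,0]],
  [100,[0,-10,-18],[0,0,0]],
  [100,[0,-10,-18],[0,0,0]],
  [100,[0,-10,-18],[0,0,0]],
])

```text
time: 19.87
position: [0.3349, 0.3492, 0.1928]
ee_rot: [[0.092, 0.994, 0.063], [0.996, -0.091, -0.003], [0.002, 0.063, -0.998]]
ft_force: [0.5, 1.2, 0.3]
finger_gap: 0.0854
```

```bash
python3 st.py; python3 avg.py
python3 - <<'E'
from g import *
snap('top','t11.png');snap('side','s11.png')
for c in('top','side'):
  for n in('roller_grip','roller_axle','roller','foil_reel','pliers','flux'):
    try: print(c,n,[(np.round(r['at'],4),round(r['confidence'],2)) for r in (finder.pinpoint(c,n))][:1])
    except Exception as e: print(e)
a=cv2.imread('pics/t11.png');b=cv2.imread('pics/s11.png')
cv2.imwrite('pics/c11.png',np.hstack([cv2.resize(a[100:300,150:470],(400,250)),cv2.resize(b[100:400,150:550],(400,250))]))
E
```

```text
t 19.87 axle bead y,x mm 327.17956382068894 -167.4833247838091 bottom 175.75915370232187 F [0.484 1.245 0.318] M [ 0.015 -0.001  0.033] gap 0.08537129431717544
side [[36.28 36.08 36.23 36.19 36.14 36.18 36.06 36.14]
 [35.96 36.1  35.8  35.96 36.1  35.94 35.99 36.03]
 [34.87 34.81 34.68 34.8  34.57 34.64 34.68 34.58]] near-far [ 0.32 -0.02  0.43  0.23  0.04  0.24  0.06  0.12] near-rim [1.41 1.27 1.55 1.38 1.58 1.54 1.38 1.56]
end bead 0.1055 36.07943341463887 102
end bead -0.1055 35.90395424298987 115
top [[37.08 37.07 37.08 36.92 36.73 36.74 36.54 36.62]
 [36.63 36.57 36.55 36.6  36.56 36.79 36.6  36.32]
 [35.31 35.49 35.63 35.32 35.36 35.49 35.39 35.35]] near-far [ 0.44  0.5   0.53  0.32  0.18 -0.05 -0.06  0.3 ] near-rim [1.77 1.58 1.45 1.59 1.38 1.25 1.15 1.27]
end bead 0.1055 36.840548628960356 142
end bead -0.1055 36.95059488725816 144
top roller_grip [(array([0.442, 0.343, 0.037]), 0.97)]
top roller_axle [(array([0.514, 0.33 , 0.022]), 0.7)]
top roller [(array([ 0.435,  0.34 , -0.002]), 0.97)]
top foil_reel [(array([0.709, 0.317, 0.002]), 0.71)]
top pliers [(array([ 0.479, -0.334, -0.002]), 0.98)]
top flux [(array([ 0.698, -0.281,  0.004]), 0.96)]
side roller_grip [(array([0.44 , 0.337, 0.034]), 0.78)]
side roller_axle [(array([0.51 , 0.337, 0.02 ]), 0.96)]
side roller [(array([0.443, 0.345, 0.003]), 0.93)]
side foil_reel [(array([ 0.705,  0.309, -0.001]), 0.98)]
side pliers [(array([0.513, 0.334, 0.02 ]), 0.71)]
side flux [(array([ 0.696, -0.28 , -0.004]), 0.62)]
```

View pics/c11.png

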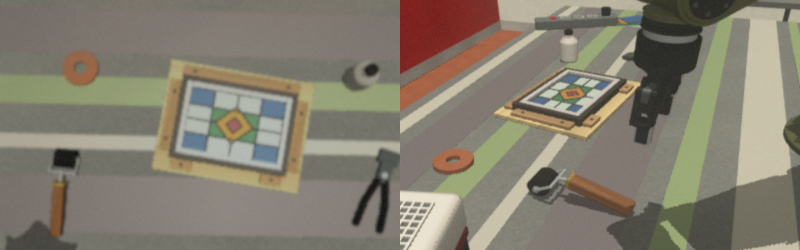

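```bash
cat > fit.py <<'E'
from m import *
from g import C,BY
BX=np.array([BY[1],-BY[0]])
for cam,n in(('side',20),('top',20)):
    D=[viewer.get_image(cam)[1] for _ in range(n)]; D=np.ma.masked_equal(np.stack(D),0).mean(0).filled(0)
    P=cloud(cam,D).reshape(-1,3)[D.ravel()>0]; P=P[(P[:,2]>.03)&(P[:,2]<.045)]
    x=(P[:,:2]-C)@BX; y=(P[:,:2]-C)@BY; z=P[:,2]*1e3
    # reference: other three beads (home level) + rim centreline (home-1.5)
    bead=((abs(x-.141)<.004)&(abs(y)<.1))|((abs(abs(y)-.1055)<.004)&(x>.01)&(x<.13))
    rim=((abs(x+.0115)<.003)|(abs(x-.1525)<.003))&(abs(y)<.11)|((abs(abs(y)-.117)<.003)&(x>-.005)&(x<.146))
    m=bead|rim; A=np.c_[x,y,x*y,np.ones_like(x)][m]; b=(z+1.5*rim)[m]
    for _ in range(3):
        c,*_r=np.linalg.lstsq(A,b,rcond=None); r=b-A@c; k=abs(r)<2; A,b=A[k],b[k]
    res=z-np.c_[x,y,x*y,np.ones_like(x)]@c
    print(cam,'resid rms',r.std(),'far',np.median(res[bead]),'rim',np.median(res[rim]))
    o=[]
    for k in range(8):
        q=(abs(x)<.004)&(abs(y-(-.0875+.025*k))<.011); o.append((np.median(res[q]),res[q].std()/max(1,q.sum())**.5))
    print(np.round(np.array(o).T,2))
print(readout.sense()['time'])
E
python3 fit.py
```

```text
side resid rms 0.20941178669725707 far -0.0007023049113570323 rim -1.5020625476228133
[[-0.01  0.04  0.01 -0.05  0.01  0.07 -0.05 -0.05]
 [ 0.05  0.05  0.06  0.04  0.05  0.04  0.05  0.03]]
top resid rms 0.47053461662441215 far 0.02075917060107102 rim -1.4925575886716587
[[-0.15 -0.08  0.21 -0.26  0.18  0.08  0.11 -0.  ]
 [ 0.11  0.1   0.1   0.08  0.09  0.09  0.09  0.1 ]]
23.7667
```

All eight lengths come out home: within 0.07 mm in the side view and within 0.3 mm in the noisier top view. The roller lies on the table clear of the panel, and the gripper is away.

```bash
python3 -c "
from rig import order
print(order.sign_off())"
```

```text
the job is handed in; nothing more can be done
None
```

The near bead is pressed home over its whole length, and the roller is back on the table where it came from. I signed the job off at about 24 s of the 51 s allowed; sign-off gives no verdict.

**What I did:** I gripped the roller by its handle and pressed it on the bead's left (+y) end. I rolled it to the right end and back, bearing on the bead with about 11–12 N. Then I laid the roller down and withdrew the gripper.

**Last checks:**
- **Bead height:** I averaged 20 depth frames per camera and compared all eight lengths with the other three beads and the rim. In the side view all are within 0.07 mm of home. The top view is noisier and puts them within about 0.3 mm.
- **Earlier readings:** Two simpler comparisons with the far bead showed up to 0.5 mm on a few lengths. The fit above did not confirm that.
- **Other things:** The roller is clear of the panel and its board. The foil reel, flux bottle and pliers are where they were.
- **Stray detection:** The side camera once reported the pliers at the roller's position. The picture shows that is wrong, and the top camera places them where they started.

**Slip in the grip:** The handle turned about 13° in the gripper while I pressed, which capped the force at that level. I raised the handle for the return pass and allowed for the slip when laying the roller down.

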